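Shut the valve, find the thread hand of a gas cylinder's cap and hold the cap lifted off

TASK

The regulator is about to go onto the front gas cylinder: first push its yellow valve lever all the way down to level, so that the valve is shut, then unscrew the black cap from the outlet on top. Nobody knows whether this outlet has a right-hand or a left-hand (fuel gas) thread, so try turning the cap one way and then the other to find which way loosens it. Lift the cap off and finish still holding it in the air, at least 8 cm above the outlet, without pushing over or shifting the things around.

Things in the scene. Friction and masses are not known exactly. Their poses are not given: they have to be found in the camera images.
- stand_1: the gas cylinder to work on, the one nearer the robot: stainless with a blue band (60 mm across), upright in a round steel foot (116 mm across) fixed to the bench; on top a brass ball valve (34 x 34 mm, 126 to 156 mm high) and the outlet with its black cap; 198 mm high. Origin: on its upright axis at bench height; x always points away from the robot (the valve on it is turned, see pivot_1)
- outlet_1 (a point): the centre of the open mouth of this cylinder's outlet, hidden inside the cap at the start; 192 mm above the bench, on the cylinder's axis; z up
- cap_1_mid (a point): the black ribbed round screw cap on this outlet, 46 mm across, 28 mm high, 150 g, metal, with a white line on its flat top; the point is its centre, half-way up, 184 mm above the bench while screwed on; z is its upright axis, x runs along the white line, which starts pointing away from the robot within 3 degrees. A grip of 40 to 60 N turns it; against a stop the fingers just slip round it
- lever_1 (a joint): angle of the valve lever of this cylinder, rad: 0 level = valve shut (end stop), 1.57 upright = fully open; it starts part open, at 0.45 to 1.0. It stays where it is left; pushing the handle down shuts it, about 3 N at 40 mm from the pivot.
- pivot_1 (a point): the pivot of that lever, 34 mm out from the cylinder's axis, 142 mm above the bench. Its frame turns with the valve, at most 0.5 rad either way about the upright axis: x points from the pivot to the cylinder's axis (the pivot axis lies along x), z up; the lever reaches from the pivot towards -y (at 0: to the robot's right) and swings up and down in the y-z plane
- handle_1 (a point): centre of the lever's yellow plastic sleeve (54 mm long, 10 mm wide, 13 mm high), 61 mm from the pivot; the lever's end is 88 mm from the pivot. With the lever level, the sleeve's upper side is 148.5 mm above the bench
- stand_2: the spare cylinder at the back, the same kind, valve shut, capped, fixed; a bystander. Same size and origin as stand_1
- cap_2_mid (a point): centre of the spare cylinder's cap, same as the other; leave it on
- regulator_mid (a point): the brass pressure regulator that lies ready on the bench, with black knob and two round gauges, 120 x 150 mm and 52 mm high; centre of its body, 20 mm above the bench; leave it
- slide_box_mid (a point): blue slide box, 194 x 167 x 34 mm, its centre; leave it
- sputum_cup_0_mid (a point): sample cup with blue cap, 48 mm across, 60 mm high, its centre; leave it
- sputum_cup_2_mid (a point): sample cup with red cap, 48 mm across, 60 mm high, its centre; leave it
- dropper_1_mid (a point): brown dropper bottle, 38 mm across, 124 mm high, its centre; leave it
- forceps_mid (a point): steel forceps lying on the bench, 131 mm long, 9 mm high, its centre; leave it
- cap_1: the same cap; origin: centre of its underside. The tightening way it stops dead within 10 degrees; the loosening way it turns easily and is free after 45 degrees, then lifts straight off (turn it 55 to 70; a stop comes at 80). Till then it cannot be pulled off. Loosening is anticlockwise from above (right-hand) or clockwise (left-hand): only trying tells
There are look-alikes about, which are no part of the job. What is shaped like the cap_1 but green or pink is not meant. Leave any turquoise look-alike of the stand_1 alone.

How it is judged:
By the outcome, as a careful person would: the job done as asked, in the order asked, and still so for the second after the job is handed in, while the arm keeps its last pose, push and grip.
It also fails if it takes over 61 s, if anything falls off the work surface, if the arm or the gripper's body presses on something with over 40 N, if the wrist force passes 120 N, or if a joint passes its speed limit or range.

ROBOT

A 7-joint arm with a two-finger parallel gripper is mounted at the origin on a cart in front of the work surface, level with it; the furniture and walls round the work are solid. World frame = base frame: x ahead of the robot, y to its left, z up, the work surface at z = 0. Lengths are in m, angles in rad, forces in N, time in s.
With the tool pointing down it reaches from about 0.4 to 0.875 m from the base axis. Payload 19.3 kg.
Tool frame: the origin (TCP) lies at the very end of the fingers, on their centre line; the grasp point (between the pads) lies 19 mm behind it; z points along the fingers, y is the line along which they close (so a half turn about z gives the same grasp; the last joint's range is limited). The gripper opens to 85 mm and grips with 20 to 120 N. Pads are 22 mm wide; open, the fingers measure 114 mm over their backs; the gripper's body (76 mm by 85 mm) begins 54 mm behind the grasp point. The pads swing forward as they close: fully open they stand 13 mm farther back than shut.
Start: joints at [1.258, 0.521, -0.036, 1.599, 0.021, 1.021, -0.113], TCP at [0.15, -0.607, 0.231] pointing down, gripper open.
Joint ranges: [-2.91, 2.91], [-0.3, 2.13], [-1.5, 1.42], [0.17, 2.43], [-1.26, 4.41], [0.16, 1.93], [-2.52, 2.52]. Speed limits (rad/s): [1.89, 1.89, 2.39, 2.39, 3.01, 3.01, 3.01].

INTERFACE

Orientations are given as [roll, pitch, yaw] about the fixed x, y, z axes, in that order (R = Rz(yaw) Ry(pitch) Rx(roll)).
In Python, from workcell import bot gives the robot as it stands.
- The arm moves only by the tool servo_tool, never from a script. Its argument "plan" is a list of rows, each a list of 7 numbers: the finger opening in cm, from 0 to 8.54, then the shift along the tool's x, y, z in cm, then the turn, a rotation vector about the tool's x, y, z in degrees. In form: [[fingers, x, y, z, wx, wy, wz], ...]. A call has 1 to 10 rows; each row is the pose to reach, as a shift and turn from the pose commanded when the call began, along the tool's axes at that moment; what a row does not reach only later rows make up. A row lasts 1/10 s, in which the tool goes at most 50 mm and 8.59 degrees, less where a joint would pass 70% of its speed; a pose out of reach is approached as far as the arm can. A call with a gripper value outside its range is refused whole. The fingers move at their own pace and stop on an object; "force" is the grip in N (left out, the last holds). Time passes only in rows, so rows that repeat a pose let the fingers close. It gives the time, the measured TCP pose, the force, the opening and the grip force at its end, in the units of the state.
- bot.observe(): the state, without advancing time (a new reading comes with each control period).
- bot.grab_frame(name): name is "side" or "top" or "wrist"; returns a dict with "frame" (420x560x3 uint8, blue, green, red), "mtx" (3x3 intrinsics, pixels), "R" (3x3) and "t" (3): a world point X has camera coordinates R X + t; the wrist camera has in their place "T_tool_cam" (4x4, takes a point from camera to tool coordinates, whose origin is the TCP and whose axes are the flange's). Camera axes: x right, y down, z forward; pixel columns grow to the right and rows downward; lengths in m; the calibration is good to about 2 mm. A picture is of the moment at which its call begins: read the wrist's pose just before it. There is no depth.
- bot.job_done(): hands the job in; it is judged then, once.
The state is a dict: "clock": time; "qpos": joint angles; "qd": joint speeds; "joint_efforts": joint torques, N m; "position": TCP position; "tool_rot": TCP orientation; "force": force on the tool from outside, world axes, zero at the start; "moment": the same for the moment, N m; "grip_width": finger opening in m; "finger_force": force on a finger pad.
Only numpy, scipy, OpenCV 4.12 (cv2) and the standard library are available. Lean on these libraries where they do the work, as an engineer would, in place of code of your own. Each camera call takes 0.05 s, during which the arm holds its last target. There are 200 camera calls.

## Working session

There is one attempt and no reset: what is moved stays moved. The work goes in short steps, Python scripts to look and compute and a tool call to move; the robot and the scene stay as the last step left them, time stands still between calls to the robot, and variables do not carry over. Pictures are saved under pics/ and viewed, at most 10 in all, crops included, and the job is handed in when it is done.

Besides the shell and the picture viewer there is one more tool, called after "Request:" as name(argument=value, ...) on one line, values as JSON. servo_tool: Moves the arm, as the interface text tells. Its arguments: {"type":"object","properties":{"plan":{"type":"array","items":{"type":"array","items":{"type":"number"}}},"force":{"type":"number"}},"required":["plan"]}

```bash
mkdir -p pics; cat > h.py <<'E'
import numpy as np, cv2, json
from workcell import bot
from scipy.spatial.transform import Rotation as Ro
def Rt(rpy): return Ro.from_euler('xyz',rpy).as_matrix()
def plane(f,uv,z):
    K=f['mtx'];R=np.array(f['R']);t=np.array(f['t'])
    d=R.T@np.linalg.inv(K)@np.array([uv[0],uv[1],1.]);c=-R.T@t
    return c+d*(z-c[2])/d[2]
def proj(f,X):
    p=np.array(f['mtx'])@(np.array(f['R'])@np.array(X)+np.array(f['t']));return p[:2]/p[2]
def wristcam(f,s):
    R=Rt(s['tool_rot']);T=np.array(f['T_tool_cam'])
    Rw=R@T[:3,:3];c=R@T[:3,3]+np.array(s['position'])
    f['R']=Rw.T;f['t']=-Rw.T@c;return f
def totool(s,X): return (Rt(s['tool_rot']).T@(np.array(X)-np.array(s['position'])))*100
E
python3 - <<'E'
from h import *
s=bot.observe();print({k:np.round(v,3).tolist() for k,v in s.items()})
fs=[bot.grab_frame(n) for n in('side','top')]
for n,f in zip(('side','top'),fs):
    cv2.imwrite(f'pics/{n}0.png',f['frame']);print(n,(-np.array(f['R']).T@f['t']).round(3),np.array(f['R']).round(2).tolist())
E
```

```text
{'clock': 0.0, 'qpos': [1.258, 0.522, -0.036, 1.6, 0.021, 1.021, -0.113], 'qd': [-0.0, -0.0, -0.0, -0.001, 0.001, -0.001, -0.0], 'joint_efforts': [0.001, -92.71, 1.98, -36.994, 0.018, 0.008, -0.0], 'position': [0.15, -0.606, 0.231], 'tool_rot': [-3.14, 0.0, 0.243], 'force': [0.049, 0.368, -0.2], 'moment': [-0.051, -0.009, -0.081], 'finger_force': 0.0, 'grip_width': 0.085}
side [0.02  0.983 0.534] [[-0.85, -0.53, 0.02], [-0.21, 0.3, -0.93], [0.49, -0.79, -0.37]]
top [0.417 0.171 1.441] [[-0.0, -1.0, -0.01], [-1.0, 0.0, -0.09], [0.09, 0.01, -1.0]]
```

View pics/side0.png

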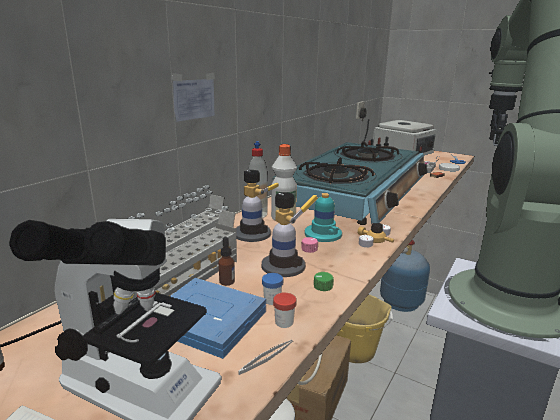

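View pics/top0.png

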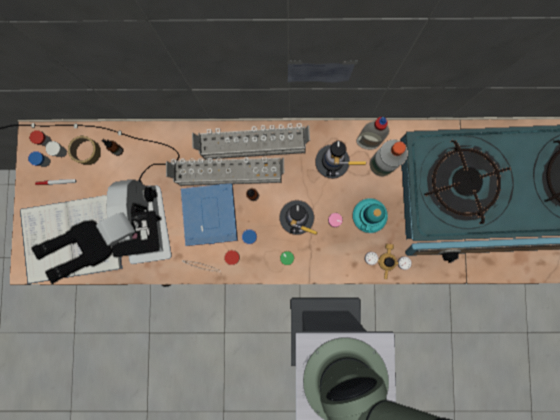

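Side view: the front cylinder with blue band is at (285,235), its black cap at about (286,198) and yellow lever at (300,207). The spare is at (252,205) and the turquoise look-alike at (323,215). Top view: front cap at (297,211), lever at (308,231), spare cap (337,147), turquoise (370,215), green cap (288,258), pink cap (335,220). 

What could be mistaken for the target, by top-view pixel: front black cap (297,211), spare (337,147), turquoise (370,215), green cap (288,258), pink cap (335,220). I choose (297,211).

```bash
cat > m.py <<'E'
from h import *
ft=bot.grab_frame('top');fs=bot.grab_frame('side')
a=cv2.resize(ft['frame'][175:265,260:350],(400,400),interpolation=cv2.INTER_CUBIC)
b=cv2.resize(fs['frame'][180:270,250:340],(400,400),interpolation=cv2.INTER_CUBIC)
cv2.imwrite('pics/crop1.png',np.hstack([a,b]))
def blob(f,box,fn):
    x0,y0,x1,y1=box;h=cv2.cvtColor(f['frame'],cv2.COLOR_BGR2HSV)[y0:y1,x0:x1]
    m=fn(h).astype(np.uint8);n,l,st,c=cv2.connectedComponentsWithStats(m)
    i=1+np.argmax(st[1:,4]);ys,xs=np.where(l==i);pts=np.stack([xs+x0,ys+y0],1)
    return pts
blk=lambda h:(h[...,2]<45)
yel=lambda h:(abs(h[...,0].astype(int)-23)<8)&(h[...,1]>150)&(h[...,2]>120)
for n,f,bx in(('top',ft,(280,190,325,245)),('side',fs,(270,185,322,228))):
    for nm,fn in(('blk',blk),('yel',yel)):
        p=blob(f,bx,fn);print(n,nm,len(p),p.min(0),p.max(0),p.mean(0).round(1), plane(f,p.mean(0),.19).round(3))
        if nm=='yel':
            d=cv2.fitLine(p.astype(np.float32),cv2.DIST_L2,0,.01,.01).ravel();s=(p-d[2:])@d[:2]
            print(' ends',(d[2:]+d[:2]*s.min()).round(1),(d[2:]+d[:2]*s.max()).round(1))
E
python3 m.py
```

```text
top blk 29 [290 227] [297 232] [293.3 229.5] [0.473 0.167 0.19 ]
top yel 37 [302 226] [315 233] [308.1 229.7] [0.472 0.124 0.19 ]
 ends [301.6 227.1] [315.2 232.6]
side blk 185 [275 193] [293 208] [284.3 201.2] [0.509 0.178 0.19 ]
side yel 85 [301 195] [316 211] [308.7 202.5] [0.456 0.152 0.19 ]
 ends [301.8 209.9] [315.3 195.3]
```

View pics/crop1.png

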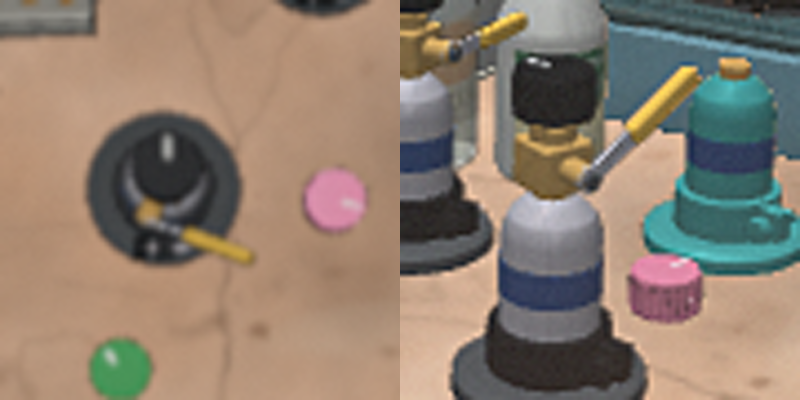

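Left (top view): black cap with white line at (297.8,212), lever tip at (317,233.5), foot at (297,217). Right (side view): black cap top at (284.6,195.3), lever tip at (315.3,196.2), pivot at (292.8,221). The choice is right: blue band, nearest the robot, lever half open.

```bash
python3 - <<'E'
from h import *
ft=bot.grab_frame('top');fs=bot.grab_frame('side')
print('cap top',plane(ft,(297.8,212.1),.198).round(3),plane(fs,(284.6,195.3),.198).round(3),'foot',plane(ft,(297.1,217.3),.015).round(3))
P=[f['mtx']@np.c_[f['R'],f['t']] for f in(ft,fs)]
def tri(a,b):
    X=cv2.triangulatePoints(P[0],P[1],np.array(a,float),np.array(b,float)).ravel();return X[:3]/X[3]
e=tri((316.9,233.5),(315.3,196.2));print('tip',e.round(3),proj(ft,e),proj(fs,e))
print('pivot side z.142',plane(fs,(292.8,221),.142).round(3))
# black foot of sleeve
s=bot.observe();print(Rt(s['tool_rot']).round(3).tolist())
E
```

```text
cap top [0.522 0.154 0.198] [0.519 0.16  0.198] foot [0.521 0.154 0.015]
tip [0.463 0.1   0.189] [316.55569495 232.81766694] [316.25404504 196.25137553]
pivot side z.142 [0.487 0.173 0.142]
[[0.971, 0.24, -0.0], [0.24, -0.971, 0.0], [-0.0, -0.0, -1.0]]
```

Request:
servo_tool(plan=[[0,0,0,-6,0,0,0],[0,3,-1,-10,0,0,-4],[0,31,-13.5,-10,0,0,-33],[0,31,-13.5,-10,0,0,-33],[0,31,-13.5,-10,0,0,-33],[0,31,-13.5,-10,0,0,-33],[0,31,-13.5,-10,0,0,-33],[0,31,-13.5,-10,0,0,-33],[0,31,-13.5,-10,0,0,-33],[0,31,-13.5,-10,0,0,-33]])

```text
clock: 1.3
position: [0.4204, -0.3995, 0.3312]
tool_rot: [-3.141, -0.001, 0.822]
force: [-0.3, -0.7, -0.4]
grip_width: 0.0002
finger_force: 0.0
```

```bash
python3 -c "
from h import *
s=bot.observe();print(s['clock'],np.round(s['qpos'],2),np.round(s['tool_rot'],3),np.round(s['position'],3),'to (.45,.0,.32):',totool(s,[.45,.0,.32]).round(1))"
```

```text
1.3 [ 0.85  0.37 -0.27  1.58  0.1   1.2  -0.18] [-3.141e+00 -1.000e-03  8.220e-01] [ 0.42  -0.399  0.331] to (.45,.0,.32): [ 31.3 -25.    1.1]
```

Request:
servo_tool(plan=[[0,31,-25,1,0,0,-44],[0,31,-25,1,0,0,-44],[0,31,-25,1,0,0,-44],[0,31,-25,1,0,0,-44],[0,31,-25,1,0,0,-44],[0,31,-25,1,0,0,-44],[0,31,-25,1,0,0,-44],[0,31,-25,1,0,0,-44],[0,31,-25,1,0,0,-44],[0,31,-25,1,0,0,-44]])

```text
clock: 2.3
position: [0.4478, -0.0046, 0.3213]
tool_rot: [-3.142, 0.0, 1.587]
force: [0.6, -0.8, 0.5]
grip_width: 0.0001
finger_force: 0.0
```

```bash
python3 -c "
from h import *
s=bot.observe();f=wristcam(bot.grab_frame('wrist'),s);cv2.imwrite('pics/w1.png',f['frame'])
print(s['clock'],np.round(s['qpos'],2),np.round(s['tool_rot'],3),np.round(s['position'],3),'to handle hi:',totool(s,[.468,.113,.25]).round(1))
print('cap px',proj(f,[.521,.156,.198]),'tip',proj(f,[.463,.1,.189]),'piv',proj(f,[.49,.169,.142]))"
```

```text
2.3 [ 0.44  0.18 -0.64  1.89  0.12  1.11 -0.23] [-3.142  0.     1.587] [ 0.448 -0.005  0.321] to handle hi: [11.7  2.2  7.1]
cap px [386.65419854  -4.30167892] tip [304.72084402  77.70557289] piv [333.92304517   3.2440989 ]
```

View pics/w1.png

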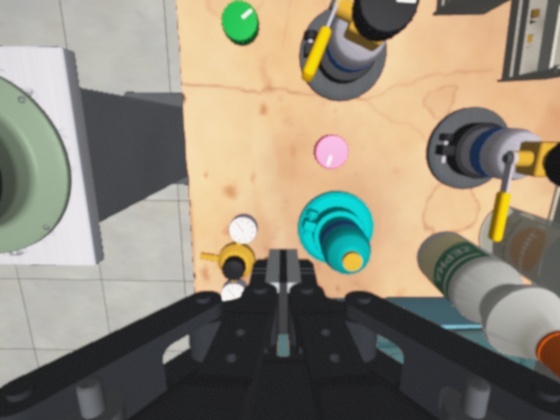

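The wrist view confirms this: lever sleeve tip at (309,76) and cap at about (386,5), as predicted.

Request:
servo_tool(plan=[[0,11.7,1.9,7,0,0,0],[0,11.7,1.9,7,0,0,0],[0,11.7,1.9,7,0,0,0],[0,11.7,1.9,9,0,0,0],[0,11.7,1.9,11,0,0,0],[0,11.7,1.9,12,0,0,0],[0,11.7,1.9,13,0,0,0],[0,11.7,1.9,14,0,0,0],[0,11.7,1.9,15,0,0,0],[0,11.7,1.9,16,0,0,0]])

```text
clock: 3.35
position: [0.4653, 0.1131, 0.1608]
tool_rot: [3.141, 0.0, 1.586]
force: [-0.7, -0.8, 2.0]
grip_width: 0.0001
finger_force: 1.0
```

Request:
servo_tool(plan=[[0,0,0,0.5,0,0,0],[0,0,0,1.0,0,0,0],[0,0,0,1.0,0,0,0]])

```text
clock: 3.65
position: [0.4649, 0.1134, 0.1508]
tool_rot: [-3.141, -0.0, 1.587]
force: [-0.2, -0.4, 0.1]
grip_width: -0.0003
finger_force: 0.0
```

Request:
servo_tool(plan=[[0,0,0,0.2,0,0,0],[0,0,0,0.4,0,0,0],[0,0,0,0.4,0,0,0]])

```text
clock: 3.95
position: [0.4653, 0.1134, 0.148]
tool_rot: [3.141, 0.0, 1.587]
force: [-5.0, -2.6, 17.7]
grip_width: 0.0
finger_force: 8.9
```

```bash
python3 - <<'E'
from h import *
ft=bot.grab_frame('top');fs=bot.grab_frame('side');s=bot.observe();fw=bot.grab_frame('wrist')
b=cv2.resize(fs['frame'][160:250,240:330],(400,400),interpolation=cv2.INTER_CUBIC)
w=cv2.resize(fw['frame'][:,:],(533,400))[:,133:]
cv2.imwrite('pics/c2.png',np.hstack([b,w]));print(s['force'],s['position'])
E
```

```text
[-3.87223494 -3.04271346 15.31265955] [0.46533054 0.11340977 0.14802741]
```

View pics/c2.png

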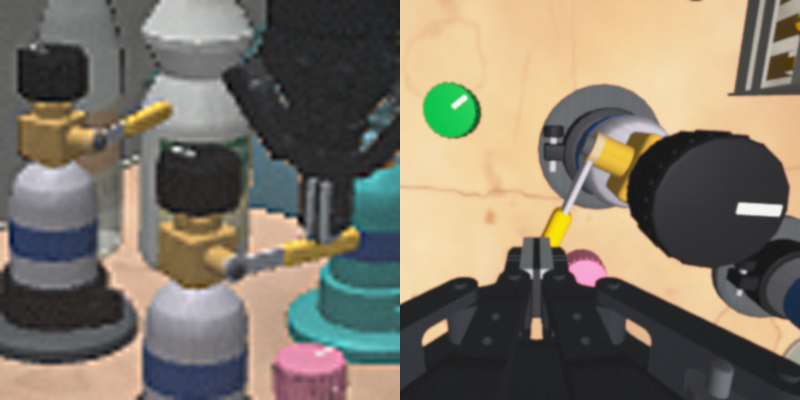

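The side crop shows the lever level with the fingers resting on it at (320,240). It is at the end stop with about 16 N. Next I rise and look at the cap.

Request:
servo_tool(plan=[[0,0,0,-5,0,0,0],[8.5,0,0,-10,0,0,0],[8.5,-5,5.5,-14,0,0,0],[8.5,-5,5.5,-14,0,0,0],[8.5,-5,5.5,-14,0,0,0],[8.5,-5,5.5,-14,0,0,0]])

```text
clock: 4.7
position: [0.5209, 0.064, 0.2873]
tool_rot: [3.141, -0.0, 1.586]
force: [-0.3, 1.0, -0.9]
grip_width: 0.0727
finger_force: 0.0
```

```bash
python3 - <<'E'
from h import *
s=bot.observe();f=wristcam(bot.grab_frame('wrist'),s)
cv2.imwrite('pics/w3.png',f['frame'])
p=proj(f,[.521,.155,.198]);print('pred',p,'pos',s['position'])
# white line on the cap
h=cv2.cvtColor(f['frame'],cv2.COLOR_BGR2HSV)
b=(h[...,2]<75).astype(np.uint8)
n,l,st,c=cv2.connectedComponentsWithStats(b);i=l[int(p[1])+6,int(p[0])-8];print(i,st[i],c[i])
print('tocap',totool(s,[.521,.155,.165]).round(2))
E
```

```text
pred [286.17062882  89.41791949] pos [0.52091264 0.06399549 0.28727558]
28 [ 244   57   79   81 3667] [285.73984183  94.38178347]
tocap [ 9.1   0.14 12.23]
```

View pics/w3.png

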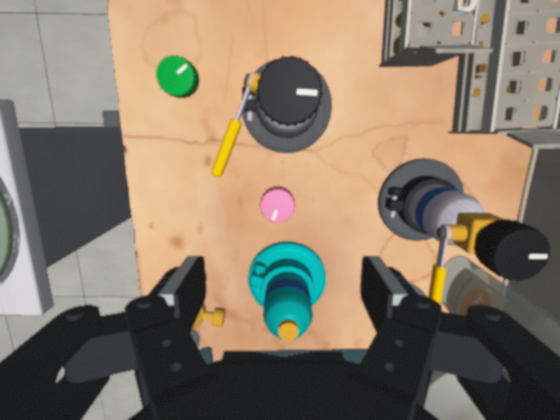

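The wrist view shows the cap top centred at about (289,89) and the lever level at (228,148). The cap is therefore near world (0.523,0.155), and I approach it there.

Request:
servo_tool(plan=[[8.5,9.1,0.3,0,0,0,0],[8.5,9.1,0.3,0,0,0,0],[8.5,9.1,0.3,3,0,0,0],[8.5,9.1,0.3,6,0,0,0],[8.5,9.1,0.3,9,0,0,0],[8.5,9.1,0.3,11,0,0,0],[8.5,9.1,0.3,12.5,0,0,0],[8.5,9.1,0.3,12.5,0,0,0],[5.5,9.1,0.3,12.5,0,0,0]], force=50)

```text
clock: 5.65
position: [0.5223, 0.1558, 0.1628]
tool_rot: [3.141, -0.0, 1.587]
force: [0.8, -0.5, 0.5]
grip_width: 0.0731
finger_force: 0.0
```

Request:
servo_tool(plan=[[4,0,0,0,0,0,0],[4,0,0,0,0,0,0],[4,0,0,0,0,0,0],[4,0,0,0,0,0,0],[4,0,0,0,0,0,0]], force=50)

```text
clock: 6.15
position: [0.5231, 0.1555, 0.1635]
tool_rot: [3.139, -0.0, 1.586]
force: [0.3, -0.2, 8.4]
grip_width: 0.0445
finger_force: 49.9
```

```bash
python3 -c "
from h import *
s=bot.observe();print({k:np.round(v,3).tolist() for k,v in s.items()})"
```

```text
{'clock': 6.15, 'qpos': [0.054, 0.544, -0.621, 1.854, 0.406, 0.87, -0.75], 'qd': [0.001, -0.0, 0.001, 0.001, -0.0, 0.001, -0.0], 'joint_efforts': [-0.223, -78.857, -9.569, -28.276, -0.061, -0.109, 0.003], 'position': [0.523, 0.155, 0.164], 'tool_rot': [3.139, -0.0, 1.586], 'force': [0.333, -0.242, 8.402], 'moment': [-0.116, -0.004, 0.018], 'finger_force': 49.937, 'grip_width': 0.044}
```

Gripped and well centred. First I try anticlockwise (tool wz negative).

Request:
servo_tool(plan=[[4,0,0,0,0,0,-5],[4,0,0,0,0,0,-10],[4,0,0,0,0,0,-15],[4,0,0,0,0,0,-18],[4,0,0,0,0,0,-18]])

```text
clock: 6.65
position: [0.5233, 0.1552, 0.1635]
tool_rot: [3.139, 0.0, 1.902]
force: [1.5, -1.8, 9.3]
grip_width: 0.0445
finger_force: 50.3
```

```bash
cat > st.py <<'E'
from h import *
s=bot.observe();print(s['clock'],'q7',round(s['qpos'][6],3),'yaw',np.degrees(s['tool_rot'][2]).round(2),'pos',np.round(s['position'],4),'F',np.round(s['force'],1),'M',np.round(s['moment'],2),s['grip_width'])
E
python3 st.py
```

```text
6.65 q7 -0.48 yaw 109.0 pos [0.5233 0.1552 0.1635] F [ 1.5 -1.8  9.3] M [-0.17 -0.11 -0.04] 0.044526830831848295
```

Request:
servo_tool(plan=[[4,0,0,0,0,0,-6],[4,0,0,0,0,0,-12],[4,0,0,0,0,0,-18],[4,0,0,0,0,0,-24]])

```text
clock: 7.05
position: [0.5234, 0.1553, 0.1635]
tool_rot: [3.14, 0.002, 2.323]
force: [1.9, -0.4, 7.3]
grip_width: 0.0442
finger_force: 50.3
```

```bash
python3 st.py; python3 - <<'E'
from h import *
f=bot.grab_frame('wrist')['frame'];t=bot.grab_frame('top')['frame'];d=bot.grab_frame('side')['frame']
r=lambda a,w:cv2.resize(a,(w,400),interpolation=cv2.INTER_CUBIC)
cv2.imwrite('pics/c4.png',np.hstack([r(f[200:420,170:390],400),r(d[160:250,240:330],400)]))
E
```

```text
7.05 q7 -0.119 yaw 133.12 pos [0.5234 0.1553 0.1635] F [ 1.9 -0.4  7.3] M [-0.15 -0.24 -0.01] 0.044185390460672984
```

View pics/c4.png

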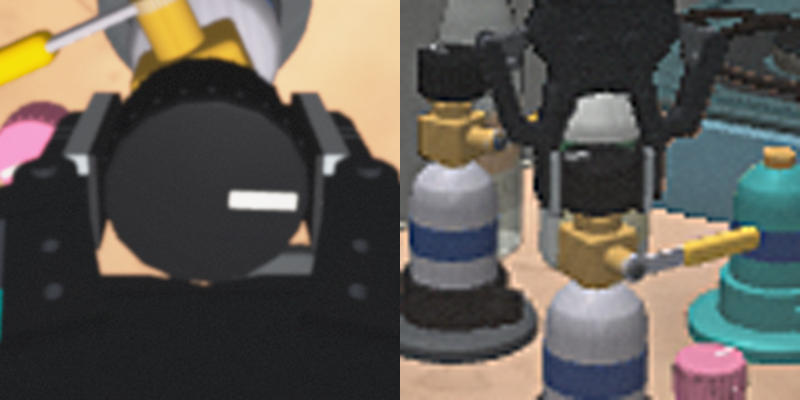

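The white line at (263,200) still points right in the tool frame after 42°, so the cap has turned with the fingers and anticlockwise loosens it. The lever is still level. I turn to about 62° and lift.

Request:
servo_tool(plan=[[4,0,0,0,0,0,-6],[4,0,0,0,0,0,-12],[4,0,0,0,0,0,-18],[4,0,0,0,0,0,-20],[4,0,0,0,0,0,-20],[4,0,0,-0.5,0,0,-20],[4,0,0,-1,0,0,-20]])

```text
clock: 7.9
position: [0.5224, 0.1552, 0.1729]
tool_rot: [-3.141, 0.0, 2.669]
force: [0.0, -0.2, -1.4]
grip_width: 0.0441
finger_force: 51.2
```

```bash
python3 st.py
```

```text
7.9 q7 0.188 yaw 152.89 pos [0.5224 0.1552 0.1729] F [ 0.  -0.2 -1.4] M [0.01 0.   0.  ] 0.04408717359305343
```

Force is only −1.4 N, the cap's own weight, so it is free. I lift it.

Request:
servo_tool(plan=[[4,0,0,-1.5,0,0,0],[4,0,0,-3,0,0,0],[4,0,0,-6,0,0,0],[4,0,0,-9,0,0,0],[4,0,0,-12,0,0,0],[4,0,0,-13,0,0,0],[4,0,0,-13,0,0,0],[4,0,0,-13,0,0,0]])

```text
clock: 8.7
position: [0.5221, 0.1549, 0.3017]
tool_rot: [-3.141, -0.0, 2.669]
force: [0.4, 1.0, -1.6]
grip_width: 0.0439
finger_force: 51.4
```

```bash
python3 st.py; python3 - <<'E'
from h import *
d=bot.grab_frame('side')['frame'];f=bot.grab_frame('wrist')['frame']
r=lambda a:cv2.resize(a,(400,400),interpolation=cv2.INTER_CUBIC)
cv2.imwrite('pics/c5.png',np.hstack([r(d[120:260,220:360]),r(f[:,70:490])]))
E
```

```text
8.7 q7 0.318 yaw 152.9 pos [0.5221 0.1549 0.3017] F [ 0.4  1.  -1.6] M [ 0.02  0.02 -0.01] 0.04394229837115066
```

View pics/c5.png

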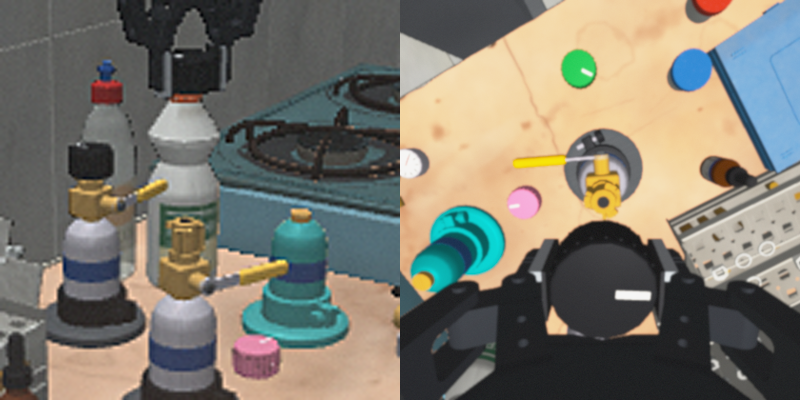

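The cap is held at (190,72), well above the bare brass outlet at (187,235). The lever is level and everything else stands as it was.

```bash
python3 -c "
from workcell import bot
print(bot.job_done())"
```

```text
the job is handed in; nothing more can be done
None
```

The valve lever is pushed down to level, and the cap came off anticlockwise (right-hand thread, so I did not need to try clockwise). I handed the job in at about 9 s of the 61 s, with the cap held about 11 cm above the outlet; nothing else looked moved in the last pictures.

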